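# Set the collet jig upright, pin it, load the bar

### The job

On the jeweller's tilting collet jig, swing the collet head upright by its tilt bar and lock it there by pushing the lock pin fully home through the guide into the index wheel. Then lower the round brass bar gently (do not let it drop) into the open collet until it rests on the stop, and only then swing the collet lever fully closed. Leave the hex bar, mandrel, pliers and file where they are.

Things in the scene. Friction and masses are not known exactly. Their poses are not given: they have to be found in the camera images.
- jig: Grey jig fixed to the bench, base plate 130 x 170 x 12 mm, at either side of the bench. Origin on the bench under the collet axis, z up. The trunnion axis runs along its y axis, 85 mm above the origin. Cheeks at y = +-37 mm, 107 mm high. Index wheel and pin guide are on its -y side (out to y -85 mm), the tilt bar on its +y side (out to y +110 mm), the collet lever on its -x side.
- head (a joint): Tilt of the collet head about the trunnion axis, rad: 0 = mouth straight up, positive = leaning to the jig's -x side. Travel -0.6 to 1.35, starts in 0.6 to 1.25. Stays where left (0.3 N m, 4 N at the tilt bar). At 0 a notch of the index wheel is exactly under the guide (others at +-0.52 and 1.05). The pin's taper, pushed with some 10 N, pulls the wheel in from about 0.06 rad off.
- tilt_bar (a point): Where to take the tilt bar: a level round steel bar 12 mm thick, parallel to the trunnion axis, free length 55 mm, on an arm of the head; the point is half-way along it, 80 mm from the trunnion axis, at jig y +84 mm; with the head upright it is straight above the axis, 165 mm above the bench. Axes turn with the head.
- guide_mouth (a point): Centre of the top of the pin guide's vertical hole, 160 mm above the bench at jig x 0, y -58 mm; axes as the jig's. The guide is a steel block 34 x 34 x 20 mm; hole 12 mm with a 3 mm chamfer. The aluminium index wheel (radius 50 mm, 12 mm thick, V notches every 30 degrees) turns with the head, its rim 5 mm below the block.
- collet_stop (a point): Centre of the stop at the bottom of the collet bore; z points out of the mouth (up when upright, stop then 93 mm above the bench, over the jig's origin). Steel block 44 x 44 mm, bore 15 mm, 47 mm deep, 3 mm chamfer. On top lie two jaws, 6 mm thick, 19 mm apart when open, 12.4 mm when closed; jaw tops 53 mm above the stop.
- lever (a joint): Collet lever about the collet's axis, rad: 0 = open, 1.2 = fully closed. Starts in 0 to 0.15. Stays where left (0.08 N m, 1.2 N at the knob). It draws the jaws in.
- lever_knob (a point): Middle of the lever's black upright knob, 12 mm thick; free from 14 mm below to 16 mm above this point; 75 mm from the collet axis. With the head upright it is 149 mm above the bench; open it stands at jig x -68, y -33 mm, closed at x -55, y +51 mm, on an arc about the collet axis through x -75, y 0.
- rack: Fixed light wooden block 60 x 150 x 50 mm with three 15 mm holes, 42 mm deep, along its y axis at y = -50, 0, 50 mm, holding the lock pin, round bar and hex bar upright in any order. Origin under its middle, z up.
- pin_grip (a point): Grasp point on the steel lock pin's round grip (16 mm thick, 14 mm up and 22 mm down from here); z up along the pin. Below: a collar 22 mm wide, its underside 27 mm below this point, then a 10 mm shank 38 mm long, the last 10 mm tapering to 4.6 mm. 90 g. It hangs in the rack by the collar. Fully home, the collar lies on the guide, this point 27 mm above guide_mouth.
- bar_center (a point): Middle of the round brass bar, 12 mm thick, 110 mm long, ends chamfered, about 100 g; z along the bar. Stands in the rack, 68 mm showing. On the collet stop this point is 55 mm above the stop.
- hexbar_center (a point): Middle of the hex brass bar, 12 mm across flats, 85 mm long, standing in the rack, 43 mm showing. Leave alone.
- mandrel: Ring mandrel: steel cone 26 to 14 mm thick on a dark wooden base 70 x 70 x 30 mm, 165 mm high in all; loose, 0.9 kg; origin under the base. An obstacle between jig and rack: leave alone.
- pliers: Pliers with blue and yellow grips lying on the bench, 160 mm long along x, 12 mm high. Leave alone.
- file: Needle file with a yellow handle lying on the bench, 175 mm long along x, 24 mm high. Leave alone.
- pin: The lock pin as a whole; origin at its tapered tip, 65 mm below pin_grip, z along the pin.
- bar: The round bar as a whole; origin at its lower end, 55 mm below bar_center, z along the bar.
Not all that is in view belongs to the job. Of the things shaped like the pin, the bare steel one is meant.

How it is judged:
On the way, in this order (a step that is already met when the one before it is completed fails the run):
1. the head is swung upright (within 0.1 rad) (value of joint head between -0.1 and 0.1 rad), for 0.2 s.
2. the lock pin is home in the guide with the head upright (within 0.06 rad) (value of joint head between -0.06 and 0.06 rad and z of pin_grip in the frame of guide_mouth below 0.0305 m and horizontal distance between pin_grip and guide_mouth below 0.005 m and angle between pin_grip's own z axis and vertical below 0.12 rad), for 0.2 s.
3. the round bar rests on the collet stop, the lever still open (below 0.5 rad) (z of bar_center in the frame of collet_stop below 0.058 m and horizontal distance between bar_center and collet_stop below 0.007 m and angle between bar_center's own z axis and vertical below 0.12 rad and value of joint lever below 0.5 rad), for 0.2 s.
4. the lever is closed (above 1.08 rad) (value of joint lever above 1.08 rad), for 0.2 s.
At the end, for the whole second after the job is handed in: Head upright within 0.06 rad, pin home in the guide (collar within 3.5 mm of the guide, within 5 mm of its axis), round bar on the stop (within 3 mm; within 7 mm of the axis, upright within 0.12 rad), lever beyond 1.08 of 1.2 rad, pin and bar at rest (all of step 2 and z of bar_center in the frame of collet_stop below 0.058 m and horizontal distance between bar_center and collet_stop below 0.007 m and angle between bar_center's own z axis and vertical below 0.12 rad and value of joint lever above 1.08 rad and linear speed of each of bar, pin below 0.02 m/s); the robot touches nothing.
It fails at once if the round bar is dropped into the collet (faster than 0.5 m/s inside it) (horizontal distance between bar_center and collet_stop below 0.015 m and z of bar_center in the frame of collet_stop below 0.1 m and linear speed of bar above 0.5 m/s).
It fails at once if the hex bar is moved more than 30 mm (distance of hexbar_center from where it was at the start of the episode above 0.03 m).
It fails at once if the mandrel is moved more than 30 mm (distance of mandrel from where it was at the start of the episode above 0.03 m).
It fails at once if the pliers is moved more than 30 mm (distance of pliers from where it was at the start of the episode above 0.03 m).
It fails at once if the file is moved more than 30 mm (distance of file from where it was at the start of the episode above 0.03 m).
It also fails if it takes over 72 s, if anything falls off the work surface, if the arm or the gripper's body presses on something with over 40 N, if the wrist force passes 120 N, or if a joint passes its speed limit or range.

### The arm

A 6-joint arm with a two-finger parallel gripper is mounted at the origin on the work surface. World frame = base frame: x ahead of the robot, y to its left, z up, the work surface at z = 0. Lengths are in m, angles in rad, forces in N, time in s.
With the tool pointing down it reaches from about 0.35 to 0.875 m from the base axis. Payload 4.2 kg.
Tool frame: the origin (TCP) lies between the finger pads; the fingertips stand 8 mm ahead of it and the grasp point (between the pads) lies 11 mm behind it; z points along the fingers, y is the line along which they close (so a half turn about z gives the same grasp; the last joint's range is limited). The gripper opens to 85 mm and grips with 20 to 120 N. Pads are 22 mm wide; open, the fingers measure 114 mm over their backs; the gripper's body (76 mm by 85 mm) begins 54 mm behind the grasp point. The pads swing forward as they close: fully open they stand 13 mm farther back than shut.
Start: joints at [-0.96, 0.385, 0.008, 0, -1.194, -0.259], TCP at [0.215, -0.587, 0.204] pointing down, gripper open.
Joint ranges: [-3.14, 3.14], [-1.21, 2.06], [-1.07, 1.41], [-3.16, 2.05], [-2.99, -0.16], [-3.1, 3.1]. Speed limits (rad/s): [2.79, 2.79, 3.14, 3.14, 3.14, 3.14].

### API

Orientations are given as a 3x3 rotation matrix whose columns are the frame's x, y, z axes.
In Python, from bench import ctrl gives the robot as it stands.
- The arm moves only by the tool servo_tool, never from a script. Its arguments are lists of equal length, an entry for each row: "dp": the shift along the world's x, y, z in m, a list of three; "dr": the turn, a rotation vector about the world's x, y, z in rad, a list of three; "claw": the finger opening in m, from 0 to 0.0854. A call has 1 to 12 rows; each row is the pose to reach, as a shift and turn from the pose commanded when the call began; what a row does not reach only later rows make up. A row lasts 1/10 s, in which the tool goes at most 50 mm and 8.59 degrees, less where a joint would pass 70% of its speed; a pose out of reach is approached as far as the arm can. A call with a gripper value outside its range is refused whole. The fingers move at their own pace and stop on an object; the grip force is fixed at half the most. Time passes only in rows, so rows that repeat a pose let the fingers close. It gives the time, the measured TCP pose, the force, the opening and the grip force at its end, in the units of the state.
- ctrl.get_obs(): the state, without advancing time (a new reading comes with each control period).
- ctrl.snapshot(name): name is "side" or "top"; returns (picture, depth): 400x640x3 uint8, red, green, blue; 400x640 float32, m along the optical axis (not along the pixel's ray), 0 where there is no reading.
- ctrl.camera_model(name): a dict with "camera_matrix" (3x3 intrinsics, pixels), "origin" and "attitude" of the camera in the world. Camera axes: x right, y down, z forward; pixel columns grow to the right and rows downward; lengths in m; the calibration is good to about 2 mm. A picture is of the moment at which its call begins. camera_model takes no time and is no camera call.
- ctrl.hand_in(): hands the job in; it is judged then, once.
The state is a dict: "clock": time; "qpos": joint angles; "dq": joint speeds; "joint_torque": joint torques, N m; "tool_pos": TCP position; "orientation": TCP orientation; "wrist_force": force on the tool from outside, world axes, zero at the start; "torque": the same for the moment, N m; "width": finger opening in m; "grip_force": force on a finger pad.
Only numpy, scipy, OpenCV 4.12 (cv2) and the standard library are available. Lean on these libraries where they do the work, as an engineer would, in place of code of your own. Each camera call takes 0.05 s, during which the arm holds its last target. There are 200 camera calls.

## Working session

There is one attempt and no reset: what is moved stays moved. The work goes in short steps, Python scripts to look and compute and a tool call to move; the robot and the scene stay as the last step left them, time stands still between calls to the robot, and variables do not carry over. Pictures are saved under pics/ and viewed, at most 12 in all, crops included, and the job is handed in when it is done.

Besides the shell and the picture viewer there is one more tool, called by a JSON object that holds its "fn" and its "kwargs". servo_tool: Moves the arm, as the interface text tells. Its arguments: {"type":"object","properties":{"dp":{"type":"array","items":{"type":"array","items":{"type":"number"}}},"dr":{"type":"array","items":{"type":"array","items":{"type":"number"}}},"claw":{"type":"array","items":{"type":"number"}}},"required":["dp","dr","claw"]}

```bash
ls; mkdir -p pics
cat > h.py <<'E'
import numpy as np, cv2
from bench import ctrl
def snap(n,name):
    im,d=ctrl.snapshot(n); cv2.imwrite(f'pics/{name}.png',im[:,:,::-1]); np.save(f'pics/{name}.npy',d); return im,d
def pts(n,d):
    c=ctrl.camera_model(n);K=np.array(c['camera_matrix']);R=np.array(c['attitude']);o=np.array(c['origin'])
    v,u=np.mgrid[0:400,0:640]
    p=np.stack([(u-K[0,2])/K[0,0]*d,(v-K[1,2])/K[1,1]*d,d],-1)
    return p@R.T+o
E
python3 - <<'E'
from h import *
for n in('side','top'):
    im,d=snap(n,n+'0'); c=ctrl.camera_model(n); print(n,c)
a=np.vstack([cv2.imread('pics/side0.png'),cv2.imread('pics/top0.png')])
E
```

```text
pics
side {'camera_matrix': array([[394.88228307,   0.        , 320.7884902 ],
       [  0.        , 394.88228307, 198.43379033],
       [  0.        ,   0.        ,   1.        ]]), 'origin': array([0.26237239, 0.66715333, 0.51289106]), 'attitude': array([[-0.88988258, -0.22898426,  0.39455696],
       [-0.45600039,  0.42158077, -0.78379416],
       [ 0.0131389 , -0.87740291, -0.4795743 ]])}
top {'camera_matrix': array([[452.15899021,   0.        , 315.65183601],
       [  0.        , 452.15899021, 200.68565443],
       [  0.        ,   0.        ,   1.        ]]), 'origin': array([0.48746435, 0.04984181, 1.01950306]), 'attitude': array([[ 0.01359426, -0.99295118,  0.11774189],
       [-0.99989761, -0.0140257 , -0.00283645],
       [ 0.00446786, -0.11769128, -0.99304018]])}
```

View pics/top0.png

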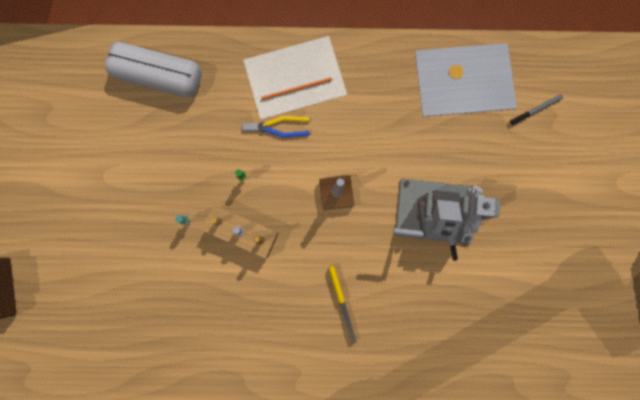

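View pics/side0.png

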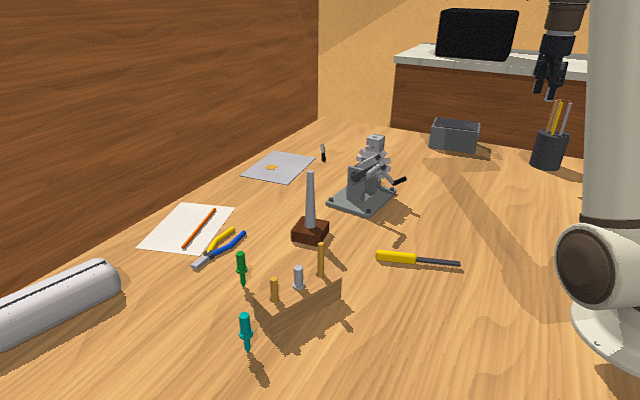

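Side view: hex bar (274,290), bare steel pin (298,278) and tall round bar (321,260) stand in the rack. The pin-like decoys are green (241,265) and teal (245,330). In the top view the pin is at (237,231), the round bar at (259,240), the jig around (445,212) and the tilt bar at (408,232).

Run:
```python
from h import *
a=cv2.imread('pics/side0.png');b=cv2.imread('pics/top0.png')
A=cv2.resize(a[225:315,225:345],None,fx=3.3,fy=3.3,interpolation=2)
A2=cv2.resize(a[125:225,320:420],None,fx=3,fy=3,interpolation=2)
B=cv2.resize(b[170:270,385:505],None,fx=3.3,fy=3.3,interpolation=2)
B2=cv2.resize(b[200:270,180:290],None,fx=3.3,fy=3.3,interpolation=2)
c=np.zeros((600,800,3),np.uint8)
for im,(y,x) in((A,(0,0)),(A2,(300,0)),(B,(0,400)),(B2,(340,400))): 
    im=im[:600-y,:800-x]; c[y:y+im.shape[0],x:x+im.shape[1]]=im
cv2.imwrite('pics/c0.png',c)
dt=np.load('pics/top0.npy');P=pts('top',dt);ds=np.load('pics/side0.npy');S=pts('side',ds)
np.set_printoptions(precision=4,suppress=True)
for u,v in [(214,220),(237,231),(259,240),(340,183),(240,174),(182,219),(408,232),(487,207),(450,212),(404,184),(487,204)]: print('top',u,v,np.nanmedian(P[v-1:v+2,u-1:u+2].reshape(-1,3),0))
for u,v in [(274,279),(298,268),(321,245),(374,136),(352,170)]: print('side',u,v,S[v,u])
for nm,Q in(('t',P),('s',S)):
    # rack top plane points
    m=(abs(Q[...,2]-.05)<.005)&(Q[...,1]>.05)&(Q[...,1]<.4)&(Q[...,0]<.55)&(Q[...,0]>.3)
    q=Q[m][:,:2].astype(np.float32);print(nm,len(q),cv2.minAreaRect(q), np.median(q,0))
```

```text
top 214 220 [0.5545 0.2549 0.0933]
top 237 231 [0.5327 0.2074 0.0902]
top 259 240 [0.5142 0.1598 0.1148]
top 340 183 [0.6237 0.0012 0.1639]
top 240 174 [0.6535 0.2071 0.0786]
top 182 219 [0.557  0.3263 0.0747]
top 408 232 [ 0.533  -0.1332  0.1391]
top 487 207 [ 0.5828 -0.2837  0.1525]
top 450 212 [ 0.5748 -0.2206  0.1243]
top 404 184 [ 0.6471 -0.1511  0.0161]
top 487 204 [ 0.5883 -0.2834  0.1566]
side 274 279 [0.5505 0.258  0.0933]
side 298 268 [0.5311 0.2145 0.0923]
side 321 245 [0.5121 0.1676 0.1163]
side 374 136 [ 0.588  -0.2881  0.1577]
side 352 170 [ 0.6009 -0.1776  0.1002]
t 1287 ((0.5352761149406433, 0.2106046974658966), (0.14981825649738312, 0.05995693430304527), 67.23030090332031) [0.5265 0.1929]
s 1434 ((0.5393344163894653, 0.234649196267128), (0.1991625279188156, 0.06216214969754219), 70.0485610961914) [0.5241 0.2119]
```

View pics/c0.png

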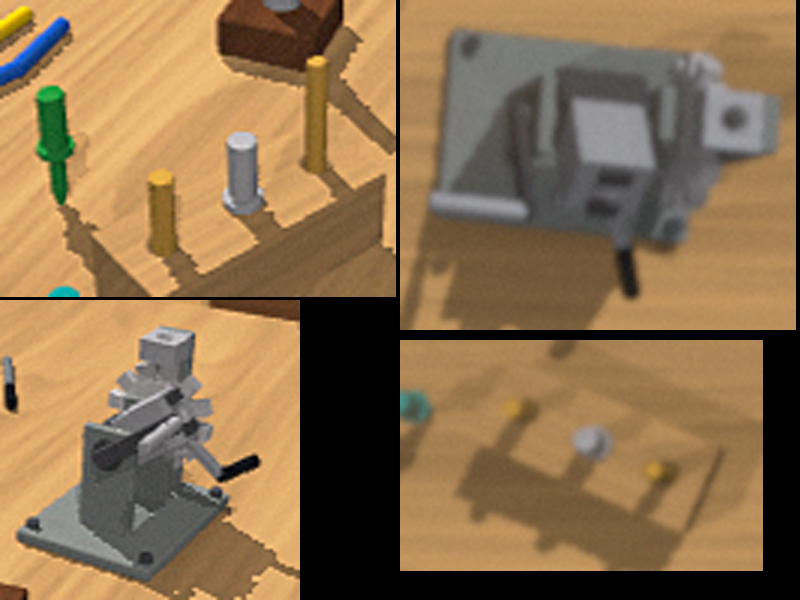

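Run:
```python
from h import *
np.set_printoptions(precision=4,suppress=True)
P=pts('top',np.load('pics/top0.npy'));S=pts('side',np.load('pics/side0.npy'))
def box(Q,lo,hi,nm):
    m=((Q>lo)&(Q<hi)).all(-1); q=Q[m]
    if len(q)<5: print(nm,len(q));return
    r=cv2.minAreaRect(q[:,:2].astype(np.float32)); print(nm,len(q),np.array(r[0]),np.array(r[1]),round(r[2],1),q.mean(0))
for nm,Q in(('t',P),('s',S)):
    box(Q,(.45,-.32,.153),(.7,-.24,.168),nm+' guide')
    box(Q,(.45,-.40,.008),(.7,-.08,.017),nm+' base')
    box(Q,(.45,-.32,.104),(.7,-.1,.110),nm+' z107')
    box(Q,(.45,-.165,.12),(.56,-.08,.16),nm+' bar')
    for n2,c in(('hex',(.5545,.2549)),('pin',(.533,.2074)),('bar',(.514,.1598))):
        box(Q,(c[0]-.025,c[1]-.025,.075 if n2!='bar' else .11),(c[0]+.025,c[1]+.025,.13),nm+n2)
o=ctrl.get_obs();print(o['orientation'],o['tool_pos'],o['width'],o['clock'],o['wrist_force'])
```

```text
t guide 401 [ 0.5835 -0.2825] [0.0448 0.0341] 85.0 [ 0.5833 -0.2822  0.1596]
t base 1913 [ 0.5892 -0.2213] [0.1695 0.1302] 85.0 [ 0.5946 -0.198   0.0121]
t z107 471 [ 0.5744 -0.2307] [0.0885 0.1379] 2.2 [ 0.5791 -0.2236  0.107 ]
t bar 222 [ 0.5419 -0.1346] [0.0326 0.0606] 0.0 [ 0.5351 -0.1385  0.1369]
thex 39 [0.5546 0.256 ] [0.0123 0.0111] 2.6 [0.5543 0.2555 0.091 ]
tpin 56 [0.5357 0.2102] [0.0154 0.0145] 88.6 [0.5352 0.2099 0.0896]
tbar 31 [0.5161 0.1639] [0.0101 0.0119] 89.8 [0.5159 0.1642 0.1173]
s guide 112 [ 0.5816 -0.281 ] [0.0437 0.0353] 82.7 [ 0.5807 -0.2769  0.158 ]
s base 1022 [ 0.5862 -0.2202] [0.171  0.1289] 84.0 [ 0.5756 -0.1976  0.0115]
s z107 160 [ 0.573  -0.2222] [0.0905 0.1223] 7.5 [ 0.5778 -0.2232  0.1068]
s bar 108 [ 0.5404 -0.1338] [0.0341 0.0606] 2.0 [ 0.5333 -0.135   0.1343]
shex 93 [0.553 0.257] [0.0115 0.0125] 20.7 [0.5519 0.2589 0.0863]
spin 101 [0.5328 0.2118] [0.0137 0.0149] 29.4 [0.5318 0.2137 0.0857]
sbar 43 [0.5143 0.1663] [0.0102 0.0111] 55.9 [0.5137 0.167  0.115 ]
[[-0.9388 -0.3445 -0.0007]
 [-0.3445  0.9388  0.0018]
 [ 0.0001  0.0019 -1.    ]] [ 0.2152 -0.5862  0.2032] 0.08575355017704095 0.1 [-0.3132  0.3321  0.9356]
```

{"fn": "servo_tool", "kwargs": {"dp": [[0.03,0.04,0.01],[0.06,0.08,0.03],[0.09,0.12,0.03],[0.12,0.16,0.03],[0.15,0.2,0.03],[0.18,0.245,0.03],[0.21,0.29,0.03],[0.24,0.335,0.03],[0.27,0.38,0.03],[0.3,0.42,0.03],[0.318,0.455,0.03],[0.318,0.455,0.03]], "dr": [[0,0,0.1],[0,0,0.2],[0,0,0.3],[0,0,0.4],[0,0,0.5],[0,0,0.6],[0,0,0.7],[0,0,0.8],[0,0,0.9],[0,0,1.0],[0,0,1.134],[0,0,1.134]], "claw": [0.034,0.034,0.034,0.034,0.034,0.034,0.034,0.034,0.034,0.034,0.034,0.034]}}

```text
clock: 1.3
tool_pos: [0.5353, -0.1279, 0.2333]
orientation: [[-0.078, -0.997, -0.0], [-0.997, 0.078, 0.001], [-0.001, 0.001, -1.0]]
wrist_force: [-1.6, -0.7, -1.0]
width: 0.0339
grip_force: 0.0
```

Run:
```python
from h import *
snap('side','side1'); o=ctrl.get_obs();print(o['tool_pos'],o['orientation'],o['qpos'],o['clock'])
a=cv2.imread('pics/side1.png')[80:240,290:490];cv2.imwrite('pics/c1.png',cv2.resize(a,None,fx=3.5,fy=3.5,interpolation=2))
```

```text
[ 0.53490156 -0.12845361  0.23325162] [[-8.06319916e-02 -9.96743589e-01 -8.37079515e-04]
 [-9.96743859e-01  8.06316174e-02  4.71561868e-04]
 [-4.02531193e-04  8.72376838e-04 -9.99999538e-01]] [ 5.87342049e-02  2.37731031e-01 -1.29341664e-01 -5.56818584e-04
 -1.20453164e+00 -1.39254032e-01] 1.35
```

View pics/c1.png

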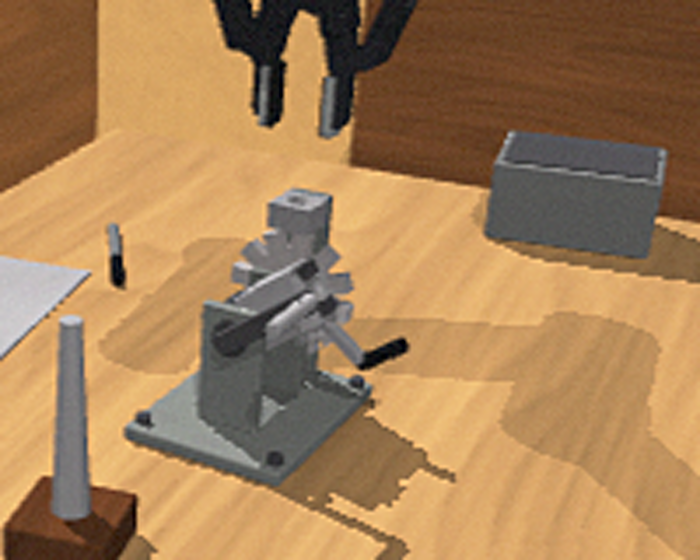

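Gripper is right above the tilt bar (bar at about (290,322) in the crop, fingertips about (297,122)). Descending to straddle it.

{"fn": "servo_tool", "kwargs": {"dp": [[0,0,-0.03],[0,0,-0.06],[0,0,-0.085],[0,0,-0.1],[0,0,-0.108],[0,0,-0.108],[0,0,-0.108],[0,0,-0.108],[0,0,-0.108]], "dr": [[0,0,0],[0,0,0],[0,0,0],[0,0,0],[0,0,0],[0,0,0],[0,0,0],[0,0,0],[0,0,0]], "claw": [0.034,0.034,0.034,0.034,0.034,0.034,0.016,0.016,0.016]}}

```text
clock: 2.25
tool_pos: [0.5339, -0.1318, 0.1271]
orientation: [[-0.085, -0.996, 0.002], [-0.996, 0.085, -0.0], [-0.0, -0.002, -1.0]]
wrist_force: [-0.5, -0.2, -0.7]
width: 0.016
grip_force: 0.0
```

{"fn": "servo_tool", "kwargs": {"dp": [[0.0095,-0.001,0.0105],[0.0188,-0.0016,0.018],[0.029,-0.0025,0.024],[0.04,-0.0035,0.0284],[0.0515,-0.0045,0.031],[0.059,-0.005,0.032],[0.0635,-0.0055,0.032],[0.0635,-0.0055,0.032],[0.0635,-0.0055,0.032],[0.0635,-0.0055,0.032],[0.0635,-0.0055,0.032]], "dr": [[0,0,0],[0,0,0],[0,0,0],[0,0,0],[0,0,0],[0,0,0],[0,0,0],[0,0,0],[0,0,0],[0,0,0],[0,0,0]], "claw": [0.016,0.016,0.016,0.016,0.016,0.016,0.016,0.016,0.008,0.008,0.008]}}

```text
clock: 3.35
tool_pos: [0.5965, -0.1372, 0.1581]
orientation: [[-0.085, -0.996, -0.0], [-0.996, 0.085, 0.0], [-0.0, 0.0, -1.0]]
wrist_force: [0.1, 0.6, 0.4]
width: 0.0081
grip_force: 0.0
```

Run:
```python
from h import *
snap('side','side2'); snap('top','top2'); o=ctrl.get_obs();print(o['tool_pos'],o['width'],o['grip_force'],o['wrist_force'],o['clock'])
a=cv2.imread('pics/side2.png')[100:220,310:430];b=cv2.imread('pics/top2.png')[160:260,385:505]
c=np.hstack([cv2.resize(a,(400,400),interpolation=2),cv2.resize(b,(400,400),interpolation=2)]);cv2.imwrite('pics/c2.png',c)
```

```text
[ 0.59665168 -0.13719013  0.15817451] 0.008128743497012923 0.0 [-0.21983321  0.92334359 -0.7515842 ] 3.45
```

View pics/c2.png

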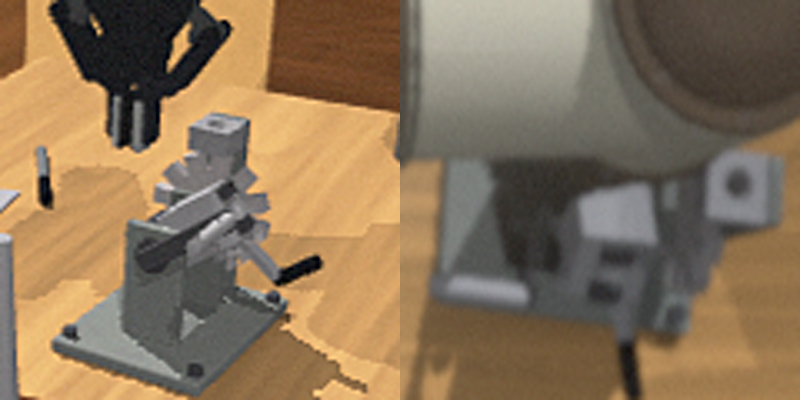

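The head did not move: the bar still shows at (432–530, 290) in the right crop, so the fork missed it. Measuring the bar more carefully.

Run:
```python
from h import *
np.set_printoptions(precision=4,suppress=True)
P=pts('top',np.load('pics/top2.npy'));S=pts('side',np.load('pics/side2.npy'))
ex=np.array([.996,-.087]);ey=np.array([.087,.996]);o=np.array([.589,-.2205])
def jig(p): d=p[...,:2]-o; return np.concatenate([(d@ex)[...,None],(d@ey)[...,None],p[...,2:]],-1)
J=jig(P)*1000
print('top cols'); 
for u in (397,402,409,416,421): print(u,[tuple(J[v,u].round(0).astype(int)) for v in range(224,238)])
K=jig(S)*1000
m=(K[...,1]>55)&(K[...,2]>60)&(K[...,2]<175)&(abs(K[...,0])<95)&(K[...,1]<116)&(K[...,0]<-15)
v,u=np.where(m);print(len(v),u.min(),u.max(),v.min(),v.max());print(K[m][::max(1,len(v)//25)].round(0))
```

```text
top cols
397 [(np.int64(-39), np.int64(82), np.int64(10)), (np.int64(-42), np.int64(82), np.int64(14)), (np.int64(-43), np.int64(81), np.int64(10)), (np.int64(-46), np.int64(81), np.int64(11)), (np.int64(-58), np.int64(104), np.int64(137)), (np.int64(-60), np.int64(104), np.int64(140)), (np.int64(-62), np.int64(103), np.int64(138)), (np.int64(-64), np.int64(104), np.int64(141)), (np.int64(-66), np.int64(103), np.int64(139)), (np.int64(-67), np.int64(103), np.int64(136)), (np.int64(-61), np.int64(80), np.int64(13)), (np.int64(-63), np.int64(80), np.int64(9)), (np.int64(-65), np.int64(78), np.int64(0)), (np.int64(-68), np.int64(78), np.int64(3))]
402 [(np.int64(-38), np.int64(71), np.int64(12)), (np.int64(-40), np.int64(71), np.int64(14)), (np.int64(-43), np.int64(71), np.int64(13)), (np.int64(-45), np.int64(70), np.int64(12)), (np.int64(-47), np.int64(70), np.int64(9)), (np.int64(-59), np.int64(94), np.int64(139)), (np.int64(-61), np.int64(94), np.int64(141)), (np.int64(-63), np.int64(94), np.int64(139)), (np.int64(-65), np.int64(94), np.int64(139)), (np.int64(-66), np.int64(93), np.i
[... 1982 characters left out ...]
), (np.int64(-67), np.int64(57), np.int64(140)), (np.int64(-68), np.int64(55), np.int64(132)), (np.int64(-63), np.int64(27), np.int64(12))]
117 358 379 164 177
[[-58.  55. 137.]
 [-64.  64. 139.]
 [-51.  56. 130.]
 [-66.  68. 139.]
 [-49.  57. 128.]
 [-68.  71. 138.]
 [-38.  57. 122.]
 [-61.  85. 139.]
 [-68.  78. 137.]
 [-70.  57. 130.]
 [-68.  87. 139.]
 [-69.  67. 131.]
 [-65.  99. 140.]
 [-69.  83. 135.]
 [-30.  55. 112.]
 [-63. 105. 139.]
 [-68.  93. 136.]
 [-18.  56. 106.]
 [-34.  56. 110.]
 [-66. 104. 137.]
 [-69.  89. 132.]
 [-60. 108. 135.]
 [-70. 107. 137.]
 [-19.  58. 102.]
 [-60. 112. 133.]
 [-69. 110. 135.]
 [-26.  55. 100.]
 [-67. 110. 132.]
 [-64. 110. 129.]
 [-24.  56.  94.]]
```

Run:
```python
from h import *
np.set_printoptions(precision=4,suppress=True)
S=pts('side',np.load('pics/side2.npy'))
for v in range(128,150,2): print(v,[S[v,u].round(3).tolist() for u in (344,347,351,354)])
```

```text
128 [[0.608, -0.131, 0.222], [0.602, -0.135, 0.222], [0.587, -0.123, 0.228], [0.581, -0.127, 0.228]]
130 [[0.606, -0.128, 0.219], [0.6, -0.132, 0.219], [0.589, -0.129, 0.221], [0.582, -0.13, 0.222]]
132 [[0.605, -0.126, 0.215], [0.6, -0.132, 0.214], [0.588, -0.126, 0.218], [0.582, -0.13, 0.218]]
134 [[0.606, -0.129, 0.209], [0.601, -0.134, 0.208], [0.588, -0.127, 0.213], [0.582, -0.129, 0.213]]
136 [[0.605, -0.127, 0.205], [0.601, -0.136, 0.203], [0.587, -0.126, 0.208], [0.58, -0.127, 0.209]]
138 [[0.604, -0.126, 0.201], [0.6, -0.134, 0.199], [0.587, -0.125, 0.204], [0.581, -0.128, 0.204]]
140 [[0.605, -0.129, 0.195], [0.601, -0.136, 0.193], [0.586, -0.125, 0.199], [0.58, -0.127, 0.2]]
142 [[0.603, -0.125, 0.192], [0.601, -0.136, 0.188], [0.587, -0.128, 0.194], [0.58, -0.129, 0.194]]
144 [[0.798, -0.578, -0.0], [0.79, -0.586, -0.001], [0.586, -0.126, 0.189], [0.767, -0.598, -0.001]]
146 [[0.791, -0.562, -0.001], [0.779, -0.562, 0.001], [0.769, -0.573, -0.001], [0.757, -0.575, 0.001]]
148 [[0.782, -0.542, -0.0], [0.772, -0.546, 0.0], [0.76, -0.553, 0.0], [0.752, -0.562, -0.001]]
```

Run:
```python
from h import *
np.set_printoptions(precision=4,suppress=True)
for n,y in(('side0',(-.75,-.45)),('side1',(-.2,-.08)),('side2',(-.2,-.08))):
    S=pts('side',np.load(f'pics/{n}.npy'))
    m=(S[...,1]>y[0])&(S[...,1]<y[1])&(S[...,2]>.16)&(S[...,0]<(.35 if n=='side0' else .66))&(S[...,0]>.1)&(S[...,2]<.5)
    q=S[m]; q=q[q[:,2].argsort()]; print(n,len(q),q[:8].round(3).tolist())
o=ctrl.get_obs();print(o['qpos'],o['tool_pos'])
```

```text
side0 3256 [[0.129, -0.709, 0.16], [0.156, -0.694, 0.16], [0.158, -0.739, 0.161], [0.134, -0.705, 0.161], [0.137, -0.703, 0.161], [0.153, -0.693, 0.161], [0.169, -0.718, 0.161], [0.172, -0.716, 0.161]]
side1 4438 [[0.512, -0.122, 0.261], [0.552, -0.131, 0.261], [0.553, -0.122, 0.261], [0.513, -0.116, 0.262], [0.511, -0.125, 0.262], [0.551, -0.135, 0.262], [0.552, -0.124, 0.263], [0.512, -0.121, 0.263]]
side2 4423 [[0.604, -0.133, 0.184], [0.602, -0.133, 0.184], [0.586, -0.138, 0.185], [0.586, -0.131, 0.185], [0.601, -0.137, 0.186], [0.587, -0.128, 0.186], [0.588, -0.125, 0.187], [0.607, -0.128, 0.187]]
[ 0.0381  0.3977 -0.0919 -0.     -1.0813 -0.123 ] [ 0.5967 -0.1372  0.1582]
```

The fingertips measure about 27 mm above the reported TCP in both looks, instead of 8 mm below it. So true z ≈ reported + 35 mm, and I'll correct for that from here on.

{"fn": "servo_tool", "kwargs": {"dp": [[-0.03,0.003,0],[-0.0635,0.0055,0],[-0.0635,0.0055,0],[-0.0635,0.0055,-0.02],[-0.0635,0.0055,-0.04],[-0.0635,0.0055,-0.055],[-0.0635,0.0055,-0.066],[-0.0635,0.0055,-0.066],[-0.0635,0.0055,-0.066],[-0.0635,0.0055,-0.066],[-0.0635,0.0055,-0.066]], "dr": [[0,0,0],[0,0,0],[0,0,0],[0,0,0],[0,0,0],[0,0,0],[0,0,0],[0,0,0],[0,0,0],[0,0,0],[0,0,0]], "claw": [0.034,0.034,0.034,0.034,0.034,0.034,0.034,0.034,0.016,0.016,0.016]}}

```text
clock: 4.55
tool_pos: [0.534, -0.1317, 0.093]
orientation: [[-0.085, -0.996, 0.002], [-0.996, 0.085, -0.0], [-0.0, -0.002, -1.0]]
wrist_force: [-0.3, 0.3, 0.6]
width: 0.016
grip_force: 0.0
```

{"fn": "servo_tool", "kwargs": {"dp": [[0.0095,-0.001,0.0105],[0.0188,-0.0016,0.018],[0.029,-0.0025,0.024],[0.04,-0.0035,0.0284],[0.0515,-0.0045,0.031],[0.059,-0.005,0.032],[0.0635,-0.0055,0.032],[0.0635,-0.0055,0.032],[0.0635,-0.0055,0.032],[0.0635,-0.0055,0.032],[0.0635,-0.0055,0.032]], "dr": [[0,0,0],[0,0,0],[0,0,0],[0,0,0],[0,0,0],[0,0,0],[0,0,0],[0,0,0],[0,0,0],[0,0,0],[0,0,0]], "claw": [0.016,0.016,0.016,0.016,0.016,0.016,0.016,0.016,0.008,0.008,0.008]}}

```text
clock: 5.65
tool_pos: [0.5959, -0.1374, 0.1246]
orientation: [[-0.085, -0.996, -0.001], [-0.996, 0.085, -0.0], [0.0, 0.001, -1.0]]
wrist_force: [-4.3, -0.3, 5.8]
width: 0.0095
grip_force: 58.7
```

{"fn": "servo_tool", "kwargs": {"dp": [[0,0,0],[0,0,0.03],[0,0.01,0.08],[-0.05,0.05,0.12],[-0.09,0.1,0.12],[-0.09,0.15,0.12],[-0.09,0.2,0.12],[-0.09,0.2,0.12]], "dr": [[0,0,0],[0,0,0],[0,0,0],[0,0,0],[0,0,0],[0,0,0],[0,0,0],[0,0,0]], "claw": [0.03,0.03,0.03,0.03,0.04,0.04,0.04,0.04]}}

```text
clock: 6.45
tool_pos: [0.5073, 0.0661, 0.2451]
orientation: [[-0.083, -0.997, 0.005], [-0.997, 0.083, 0.003], [-0.003, -0.005, -1.0]]
wrist_force: [0.3, -0.0, 0.0]
width: 0.04
grip_force: 0.0
```

Run:
```python
from h import *
np.set_printoptions(precision=1,suppress=True)
_,dt=snap('top','top3');_,ds=snap('side','side3')
ex=np.array([.996,-.087]);ey=np.array([.087,.996]);o=np.array([.589,-.2205])
def jig(p): d=p[...,:2]-o; return 1000*np.concatenate([(d@ex)[...,None],(d@ey)[...,None],p[...,2:]],-1)
J=jig(pts('top',dt));K=jig(pts('side',ds))
for n,Q in(('t',J),('s',K)):
    m=(Q[...,1]>65)&(Q[...,1]<108)&(Q[...,2]>60)&(Q[...,2]<185)&(abs(Q[...,0])<95); q=Q[m];print(n,'bar',len(q),q.mean(0),q.min(0),q.max(0))
    m=(abs(Q[...,1])<35)&(Q[...,2]>125)&(Q[...,2]<200)&(abs(Q[...,0])<50); q=Q[m];print(n,'head',len(q),np.median(q,0),q.min(0),q.max(0))
a=cv2.imread('pics/side3.png')[100:220,310:430];b=cv2.imread('pics/top3.png')[160:260,385:505]
c=np.hstack([cv2.resize(a,(400,400),interpolation=2),cv2.resize(b,(400,400),interpolation=2)]);cv2.imwrite('pics/c3.png',c)
```

```text
t bar 142 [ -0.1  86.4 169.6] [ -5.5  65.1 163.7] [  6.5 107.9 174. ]
t head 695 [ -7.9  -1.2 139.1] [-49.  -25.2 125.1] [ 22.3  27.  150.5]
s bar 55 [ -4.1  88.9 167.1] [ -8.   66.2 159.2] [  2.9 107.9 171.5]
s head 239 [-17.8   5.5 135.1] [-49.6 -26.1 125.1] [ 17.9  29.1 146.9]
```

View pics/c3.png

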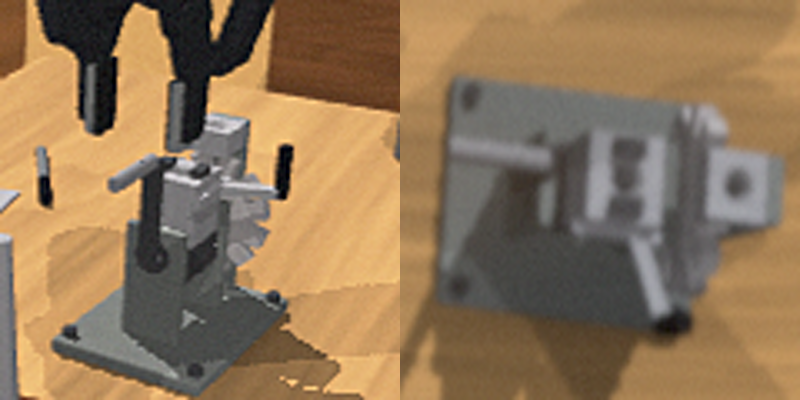

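Head is upright (tilt bar at jig x≈0, z≈165 mm). Next is the pin.

{"fn": "servo_tool", "kwargs": {"dp": [[0.01,0.04,0],[0.02,0.08,0],[0.028,0.12,-0.02],[0.0283,0.1472,-0.05],[0.0283,0.1472,-0.09],[0.0283,0.1472,-0.13],[0.0283,0.1472,-0.16],[0.0283,0.1472,-0.19],[0.0283,0.1472,-0.21],[0.0283,0.1472,-0.21],[0.0283,0.1472,-0.21]], "dr": [[0,0,-0.1],[0,0,-0.2],[0,0,-0.314],[0,0,-0.314],[0,0,-0.314],[0,0,-0.314],[0,0,-0.314],[0,0,-0.314],[0,0,-0.314],[0,0,-0.314],[0,0,-0.314]], "claw": [0.05,0.05,0.05,0.05,0.05,0.05,0.05,0.05,0.05,0.05,0.05]}}

```text
clock: 7.65
tool_pos: [0.5362, 0.2101, 0.0343]
orientation: [[-0.388, -0.921, 0.001], [-0.921, 0.388, 0.0], [-0.001, -0.001, -1.0]]
wrist_force: [0.3, 0.5, 0.1]
width: 0.0498
grip_force: 0.0
```

Run:
```python
from h import *
snap('side','side4'); o=ctrl.get_obs();print(o['tool_pos'],o['wrist_force'],o['clock'])
a=cv2.imread('pics/side4.png')[190:310,230:350];cv2.imwrite('pics/c4.png',cv2.resize(a,(500,500),interpolation=2))
c=ctrl.camera_model('top');K=c['camera_matrix'];R=c['attitude'];O=c['origin']
for u,v,z in[(486.4,206,.16)]:
    r=R@np.array([(u-K[0,2])/K[0,0],(v-K[1,2])/K[1,1],1]);print(O+r*(z-O[2])/r[2])
```

```text
[0.53658547 0.21048862 0.03516332] [ 0.55291285 -0.91527305 -0.38603535] 7.7
[ 0.58374479 -0.27967101  0.16      ]
```

View pics/c4.png

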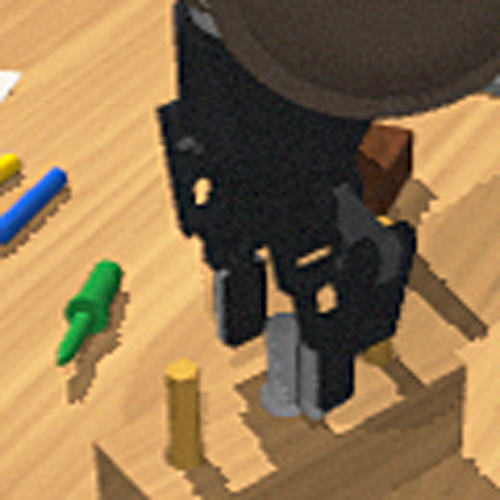

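Pin (285,365) stands between the fingers, at (240,305) and (325,370). The green decoy (90,310) now leans, but it isn't part of the job. Closing the fingers and lifting.

{"fn": "servo_tool", "kwargs": {"dp": [[0,0,0],[0,0,0],[0,0,0],[0,0,0],[0,0,0],[0,0,0],[0,0,0.03],[0,0,0.06]], "dr": [[0,0,0],[0,0,0],[0,0,0],[0,0,0],[0,0,0],[0,0,0],[0,0,0],[0,0,0]], "claw": [0.03,0.015,0.01,0.01,0.01,0.01,0.01,0.01]}}

```text
clock: 8.5
tool_pos: [0.5343, 0.2096, 0.0936]
orientation: [[-0.389, -0.921, -0.003], [-0.921, 0.389, -0.002], [0.002, 0.002, -1.0]]
wrist_force: [1.1, 0.1, -0.8]
width: 0.0145
grip_force: 58.9
```

{"fn": "servo_tool", "kwargs": {"dp": [[0,0,0.05],[0,-0.02,0.095],[0,-0.06,0.13],[0.005,-0.105,0.13],[0.01,-0.15,0.13],[0.015,-0.195,0.13],[0.02,-0.24,0.13],[0.025,-0.285,0.13],[0.03,-0.33,0.13],[0.035,-0.375,0.13],[0.04,-0.42,0.13],[0.045,-0.46,0.13]], "dr": [[0,0,0],[0,0,0.03],[0,0,0.06],[0,0,0.09],[0,0,0.12],[0,0,0.15],[0,0,0.18],[0,0,0.21],[0,0,0.24],[0,0,0.27],[0,0,0.3],[0,0,0.314]], "claw": [0.01,0.01,0.01,0.01,0.01,0.01,0.01,0.01,0.01,0.01,0.01,0.01]}}

```text
clock: 9.7
tool_pos: [0.5797, -0.2519, 0.2234]
orientation: [[-0.085, -0.996, -0.001], [-0.996, 0.085, 0.001], [-0.001, 0.001, -1.0]]
wrist_force: [1.6, 0.6, -0.7]
width: 0.0142
grip_force: 59.1
```

{"fn": "servo_tool", "kwargs": {"dp": [[0.002,-0.015,0],[0.004,-0.0293,0],[0.004,-0.0293,-0.01],[0.004,-0.0293,-0.015],[0.004,-0.0293,-0.015],[0.004,-0.0293,-0.015]], "dr": [[0,0,0],[0,0,0],[0,0,0],[0,0,0],[0,0,0],[0,0,0]], "claw": [0.01,0.01,0.01,0.01,0.01,0.01]}}

```text
clock: 10.3
tool_pos: [0.5843, -0.2781, 0.2091]
orientation: [[-0.083, -0.997, -0.0], [-0.997, 0.083, 0.0], [-0.0, 0.0, -1.0]]
wrist_force: [-0.7, 0.3, 0.0]
width: 0.0143
grip_force: 59.1
```

Run:
```python
from h import *
np.set_printoptions(precision=4,suppress=True)
_,ds=snap('side','side5'); o=ctrl.get_obs();print(o['tool_pos'],o['orientation'],o['wrist_force'],o['clock'])
a=cv2.imread('pics/side5.png')[70:170,320:440];cv2.imwrite('pics/c5.png',cv2.resize(a,(720,600),interpolation=2))
S=pts('side',ds)
m=(abs(S[...,0]-.584)<.03)&(abs(S[...,1]+.279)<.03)&(S[...,2]>.165)&(S[...,2]<.26)
v,u=np.where(m);q=S[m];
for k in np.arange(.166,.24,.005):
    w=q[abs(q[:,2]-k)<.0025]; print(round(k,3),len(w),w.mean(0) if len(w) else '')
```

```text
[ 0.5845 -0.2783  0.2095] [[-0.0834 -0.9965  0.0004]
 [-0.9965  0.0834 -0.0002]
 [ 0.0001 -0.0004 -1.    ]] [ 0.5381 -0.3765 -0.9958] 10.35
0.166 0 
0.171 0 
0.176 0 
0.181 0 
0.186 2 [ 0.5825 -0.2779  0.1863]
0.191 6 [ 0.5833 -0.2754  0.1909]
0.196 7 [ 0.5828 -0.275   0.1963]
0.201 8 [ 0.5821 -0.2755  0.2011]
0.206 6 [ 0.5836 -0.2741  0.2059]
0.211 10 [ 0.5831 -0.2747  0.211 ]
0.216 4 [ 0.5819 -0.2732  0.2162]
0.221 7 [ 0.5811 -0.2732  0.2206]
0.226 17 [ 0.581  -0.2719  0.2264]
0.231 14 [ 0.5812 -0.2721  0.2309]
0.236 16 [ 0.5822 -0.2712  0.2366]
```

View pics/c5.png

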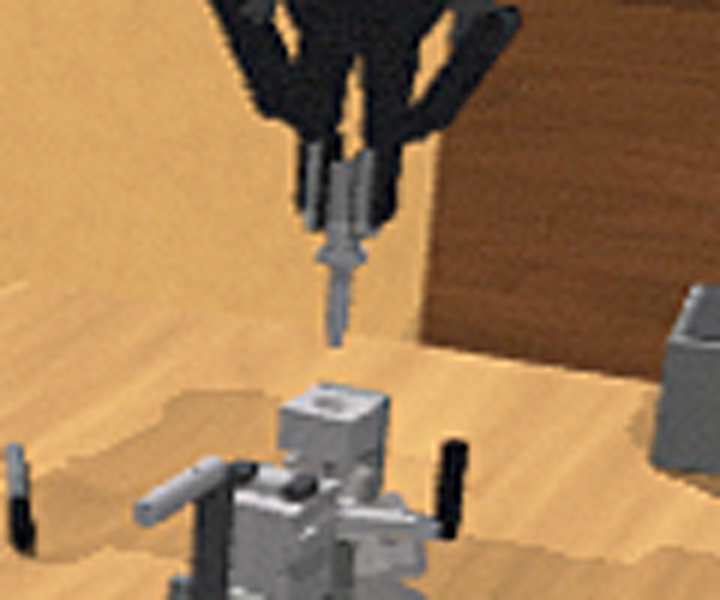

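{"fn": "servo_tool", "kwargs": {"dp": [[0,0,-0.015],[0,0,-0.022],[0,0,-0.026],[0,0,-0.03],[0,0,-0.034],[0,0,-0.036]], "dr": [[0,0,0],[0,0,0],[0,0,0],[0,0,0],[0,0,0],[0,0,0]], "claw": [0.01,0.01,0.01,0.01,0.01,0.01]}}

```text
clock: 10.95
tool_pos: [0.5841, -0.2793, 0.1729]
orientation: [[-0.085, -0.996, -0.0], [-0.996, 0.085, 0.0], [-0.0, 0.0, -1.0]]
wrist_force: [0.5, -0.5, -0.7]
width: 0.0141
grip_force: 59.1
```

{"fn": "servo_tool", "kwargs": {"dp": [[0,0,-0.005],[0,0,-0.01],[0,0,-0.014],[0,0,-0.017],[0,0,-0.02],[0,0,-0.022],[0,0,-0.024],[0,0,-0.026]], "dr": [[0,0,0],[0,0,0],[0,0,0],[0,0,0],[0,0,0],[0,0,0],[0,0,0],[0,0,0]], "claw": [0.01,0.01,0.01,0.01,0.01,0.01,0.01,0.01]}}

```text
clock: 11.75
tool_pos: [0.5842, -0.2792, 0.1471]
orientation: [[-0.085, -0.996, 0.0], [-0.996, 0.085, 0.0], [-0.0, -0.0, -1.0]]
wrist_force: [-0.9, 1.1, 0.7]
width: 0.0139
grip_force: 59.2
```

{"fn": "servo_tool", "kwargs": {"dp": [[0,0,-0.001],[0,0,-0.002],[0,0,-0.003],[0,0,-0.004],[0,0,-0.004]], "dr": [[0,0,0],[0,0,0],[0,0,0],[0,0,0],[0,0,0]], "claw": [0.01,0.01,0.01,0.01,0.01]}}

```text
clock: 12.25
tool_pos: [0.584, -0.2794, 0.1455]
orientation: [[-0.084, -0.996, 0.0], [-0.996, 0.084, -0.001], [0.001, -0.001, -1.0]]
wrist_force: [-5.0, 2.5, 8.4]
width: 0.0143
grip_force: 60.1
```

{"fn": "servo_tool", "kwargs": {"dp": [[0,0,-0.002],[0,0,-0.003],[0,0,-0.004],[0,0,-0.004]], "dr": [[0,0,0],[0,0,0],[0,0,0],[0,0,0]], "claw": [0.01,0.01,0.01,0.01]}}

```text
clock: 12.65
tool_pos: [0.5841, -0.2796, 0.1453]
orientation: [[-0.083, -0.997, 0.002], [-0.997, 0.083, -0.003], [0.002, -0.002, -1.0]]
wrist_force: [-9.4, 6.8, 21.5]
width: 0.0143
grip_force: 61.6
```

{"fn": "servo_tool", "kwargs": {"dp": [[0,0,0.006],[0,0,0.006],[0,0,0.006],[0,0,0.04],[0,0,0.08],[0,0.03,0.1],[-0.01,0.07,0.1],[-0.02,0.11,0.1],[-0.03,0.15,0.1],[-0.04,0.19,0.1],[-0.05,0.23,0.1],[-0.05,0.27,0.1]], "dr": [[0,0,0],[0,0,0],[0,0,0],[0,0,0],[0,0,0],[0,0,0],[0,0,0],[0,0,0],[0,0,0],[0,0,0],[0,0,0],[0,0,0]], "claw": [0.014,0.03,0.04,0.04,0.04,0.04,0.04,0.04,0.04,0.04,0.04,0.04]}}

```text
clock: 13.85
tool_pos: [0.5333, -0.008, 0.2388]
orientation: [[-0.085, -0.996, -0.0], [-0.996, 0.085, -0.0], [0.0, 0.0, -1.0]]
wrist_force: [1.4, 0.8, -0.2]
width: 0.0398
grip_force: 0.0
```

Run:
```python
from h import *
np.set_printoptions(precision=1,suppress=True)
_,dt=snap('top','top6');_,ds=snap('side','side6');print(ctrl.get_obs()['tool_pos'])
ex=np.array([.996,-.087]);ey=np.array([.087,.996]);o=np.array([.589,-.2205])
def jig(p): d=p[...,:2]-o; return 1000*np.concatenate([(d@ex)[...,None],(d@ey)[...,None],p[...,2:]],-1)
PT=pts('top',dt);J=jig(PT);K=jig(pts('side',ds))
for n,Q in(('t',J),('s',K)):
    m=(Q[...,1]>65)&(Q[...,1]<108)&(Q[...,2]>60)&(Q[...,2]<185)&(abs(Q[...,0])<95); q=Q[m];print(n,'bar',len(q),q.mean(0))
    m=(abs(Q[...,1]+58)<18)&(abs(Q[...,0])<18)&(Q[...,2]>190); q=Q[m];print(n,'pin top',len(q),q.mean(0),q.min(0),q.max(0))
    m=(abs(Q[...,1])<35)&(Q[...,2]>136)&(Q[...,2]<160)&(abs(Q[...,0])<40); q=Q[m];print(n,'block',len(q),cv2.minAreaRect(q[:,:2].astype(np.float32)))
m=(abs(PT[...,0]-.515)<.02)&(abs(PT[...,1]-.165)<.02)&(PT[...,2]>.11);print('rbar',PT[m].mean(0)*1000,len(PT[m]))
a=cv2.imread('pics/side6.png')[100:200,320:420];b=cv2.imread('pics/top6.png')[160:260,395:505]
c=np.hstack([cv2.resize(a,(360,360),interpolation=2),cv2.resize(b,(440,400),interpolation=2)[:360]]);cv2.imwrite('pics/c6.png',c)
```

```text
[ 0.5 -0.   0.2]
t bar 0 [nan nan nan]
t pin top 73 [  0.4 -56.9 199.3] [ -6.7 -66.  190. ] [  8.4 -50.2 203.6]
t block 470 ((0.1058502197265625, 0.7551841735839844), (45.021507263183594, 44.14179229736328), 89.64092254638672)
s bar 55 [ -4.   86.8 167.2]
s pin top 33 [ -2.2 -55.  196.3] [ -8.5 -68.3 190.1] [  6.7 -50.1 201.9]
s block 112 ((-3.4013843536376953, 1.510416030883789), (45.40938949584961, 43.91841125488281), 84.90338134765625)
rbar [508.7 163.6 595.7] 1191<stdin>:8: RuntimeWarning: Mean of empty slice.
  ret = um.true_divide(
```

View pics/c6.png

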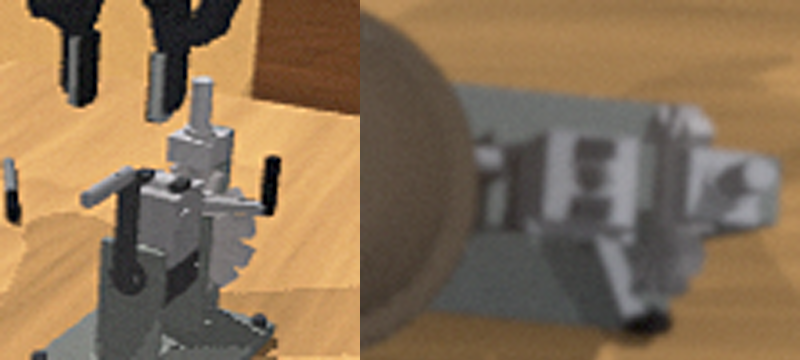

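Pin is home: its top is at about 201 mm, as expected, with the collar on the guide. Next is the round bar.

{"fn": "servo_tool", "kwargs": {"dp": [[-0.005,0.04,0],[-0.01,0.08,0],[-0.015,0.12,0],[-0.018,0.15,-0.02],[-0.018,0.173,-0.06],[-0.018,0.173,-0.1],[-0.018,0.173,-0.13],[-0.018,0.173,-0.16],[-0.018,0.173,-0.178],[-0.018,0.173,-0.186],[-0.018,0.173,-0.186],[-0.018,0.173,-0.186]], "dr": [[0,0,-0.1],[0,0,-0.2],[0,0,-0.314],[0,0,-0.314],[0,0,-0.314],[0,0,-0.314],[0,0,-0.314],[0,0,-0.314],[0,0,-0.314],[0,0,-0.314],[0,0,-0.314],[0,0,-0.314]], "claw": [0.04,0.04,0.04,0.04,0.04,0.04,0.04,0.04,0.04,0.04,0.04,0.04]}}

```text
clock: 15.15
tool_pos: [0.5171, 0.1638, 0.0538]
orientation: [[-0.389, -0.921, 0.001], [-0.921, 0.389, 0.001], [-0.001, -0.001, -1.0]]
wrist_force: [0.1, -0.1, 0.3]
width: 0.0402
grip_force: 0.0
```

{"fn": "servo_tool", "kwargs": {"dp": [[0,0,0],[0,0,0],[0,0,0],[0,0,0],[0,0,0],[0,0,0],[0,0,0.03],[0,0,0.06]], "dr": [[0,0,0],[0,0,0],[0,0,0],[0,0,0],[0,0,0],[0,0,0],[0,0,0],[0,0,0]], "claw": [0.03,0.015,0.006,0.006,0.006,0.006,0.006,0.006]}}

```text
clock: 15.95
tool_pos: [0.5157, 0.1634, 0.1129]
orientation: [[-0.388, -0.922, -0.002], [-0.922, 0.388, -0.001], [0.002, 0.001, -1.0]]
wrist_force: [0.4, -0.3, -0.6]
width: 0.0104
grip_force: 58.9
```

{"fn": "servo_tool", "kwargs": {"dp": [[0,0,0.05],[0,-0.01,0.095],[0.005,-0.04,0.13],[0.01,-0.08,0.13],[0.015,-0.12,0.13],[0.02,-0.16,0.13],[0.03,-0.2,0.13],[0.04,-0.24,0.13],[0.05,-0.28,0.13],[0.06,-0.32,0.13],[0.068,-0.36,0.13],[0.073,-0.385,0.13]], "dr": [[0,0,0],[0,0,0.03],[0,0,0.06],[0,0,0.09],[0,0,0.12],[0,0,0.15],[0,0,0.18],[0,0,0.21],[0,0,0.24],[0,0,0.27],[0,0,0.3],[0,0,0.314]], "claw": [0.006,0.006,0.006,0.006,0.006,0.006,0.006,0.006,0.006,0.006,0.006,0.006]}}

```text
clock: 17.15
tool_pos: [0.5891, -0.2239, 0.2421]
orientation: [[-0.086, -0.996, -0.001], [-0.996, 0.086, -0.0], [0.0, 0.001, -1.0]]
wrist_force: [0.3, 0.7, -1.3]
width: 0.0102
grip_force: 59.0
```

{"fn": "servo_tool", "kwargs": {"dp": [[0,0,0],[0,0,-0.02],[0,0,-0.035],[0,0,-0.04],[0,0,-0.04],[0,0,-0.04]], "dr": [[0,0,0],[0,0,0],[0,0,0],[0,0,0],[0,0,0],[0,0,0]], "claw": [0.006,0.006,0.006,0.006,0.006,0.006]}}

```text
clock: 17.75
tool_pos: [0.5897, -0.221, 0.204]
orientation: [[-0.084, -0.996, 0.001], [-0.996, 0.084, -0.001], [0.0, -0.001, -1.0]]
wrist_force: [0.1, 0.0, -0.3]
width: 0.0105
grip_force: 59.0
```

Run:
```python
from h import *
np.set_printoptions(precision=4,suppress=True)
_,ds=snap('side','side7'); o=ctrl.get_obs();print(o['tool_pos'],o['wrist_force'],o['width'],o['clock'])
a=cv2.imread('pics/side7.png')[80:180,320:440];cv2.imwrite('pics/c7.png',cv2.resize(a,(720,600),interpolation=2))
S=pts('side',ds)
m=(abs(S[...,0]-.587)<.03)&(abs(S[...,1]+.218)<.02)&(S[...,2]>.148)&(S[...,2]<.24)
q=S[m]
for k in np.arange(.15,.22,.006):
    w=q[abs(q[:,2]-k)<.003]; print(round(k,3),len(w),w.mean(0) if len(w) else '')
```

```text
[ 0.5898 -0.2211  0.2043] [ 0.8383  1.2794 -0.4327] 0.010404799399259375 17.8
0.15 0 
0.156 2 [ 0.5884 -0.2173  0.1587]
0.162 10 [ 0.5868 -0.2167  0.1623]
0.168 11 [ 0.5869 -0.2172  0.1691]
0.174 10 [ 0.5871 -0.2179  0.1743]
0.18 11 [ 0.5869 -0.2171  0.18  ]
0.186 11 [ 0.5875 -0.2163  0.1858]
0.192 12 [ 0.588  -0.2159  0.1919]
0.198 14 [ 0.5879 -0.2165  0.1983]
0.204 10 [ 0.5867 -0.2181  0.2048]
0.21 11 [ 0.5871 -0.2169  0.2104]
0.216 12 [ 0.5869 -0.2165  0.2163]
```

View pics/c7.png

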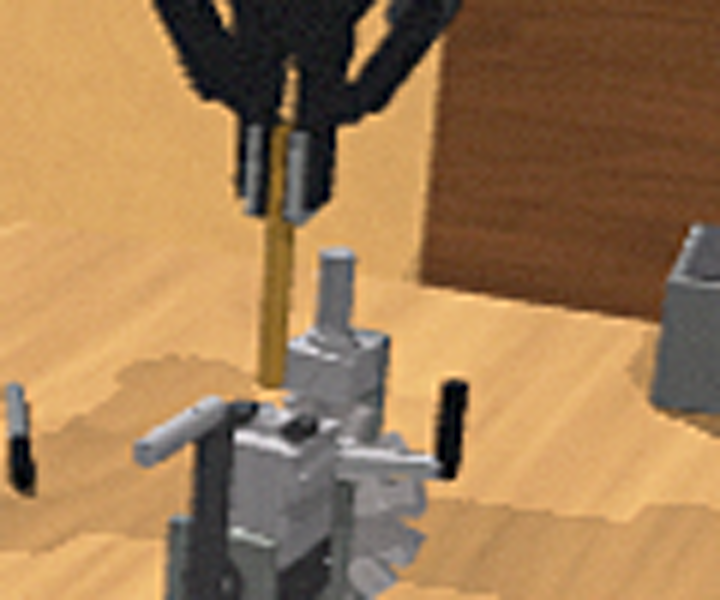

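{"fn": "servo_tool", "kwargs": {"dp": [[0,0,-0.008],[0,0,-0.014],[0,0,-0.018],[0,0,-0.022],[0,0,-0.025],[0,0,-0.027],[0,0,-0.027]], "dr": [[0,0,0],[0,0,0],[0,0,0],[0,0,0],[0,0,0],[0,0,0],[0,0,0]], "claw": [0.006,0.006,0.006,0.006,0.006,0.006,0.006]}}

```text
clock: 18.5
tool_pos: [0.589, -0.2213, 0.1758]
orientation: [[-0.085, -0.996, -0.001], [-0.996, 0.085, 0.0], [-0.0, 0.001, -1.0]]
wrist_force: [1.0, -0.6, -0.4]
width: 0.0102
grip_force: 59.0
```

In the bore (tip ≈ 132 mm) without contact. Lowering further, slowly.

{"fn": "servo_tool", "kwargs": {"dp": [[0,0,-0.004],[0,0,-0.008],[0,0,-0.012],[0,0,-0.016],[0,0,-0.02],[0,0,-0.024],[0,0,-0.028],[0,0,-0.031],[0,0,-0.033],[0,0,-0.035]], "dr": [[0,0,0],[0,0,0],[0,0,0],[0,0,0],[0,0,0],[0,0,0],[0,0,0],[0,0,0],[0,0,0],[0,0,0]], "claw": [0.006,0.006,0.006,0.006,0.006,0.006,0.006,0.006,0.006,0.006]}}

```text
clock: 19.5
tool_pos: [0.5892, -0.2213, 0.141]
orientation: [[-0.085, -0.996, 0.0], [-0.996, 0.085, -0.0], [0.0, -0.0, -1.0]]
wrist_force: [1.0, 0.1, -0.6]
width: 0.0102
grip_force: 59.0
```

{"fn": "servo_tool", "kwargs": {"dp": [[0,0,-0.001],[0,0,-0.002],[0,0,-0.003],[0,0,-0.004],[0,0,-0.004]], "dr": [[0,0,0],[0,0,0],[0,0,0],[0,0,0],[0,0,0]], "claw": [0.006,0.006,0.006,0.006,0.006]}}

```text
clock: 20.0
tool_pos: [0.5896, -0.2216, 0.1392]
orientation: [[-0.084, -0.996, 0.002], [-0.996, 0.084, -0.001], [0.001, -0.002, -1.0]]
wrist_force: [-2.4, 1.6, 7.3]
width: 0.0105
grip_force: 60.1
```

{"fn": "servo_tool", "kwargs": {"dp": [[0,0,0.004],[0,0,0.004],[0,0,0.004],[0,0,0.004],[0,0,0.03],[0,0,0.07],[0,0,0.11],[-0.02,0,0.11],[-0.02,0,0.11]], "dr": [[0,0,0],[0,0,0],[0,0,0],[0,0,0],[0,0,0],[0,0,0],[0,0,-0.1],[0,0,-0.2],[0,0,-0.2]], "claw": [0.014,0.02,0.03,0.03,0.03,0.03,0.03,0.03,0.03]}}

```text
clock: 20.9
tool_pos: [0.5683, -0.2213, 0.2488]
orientation: [[-0.282, -0.959, 0.002], [-0.959, 0.282, 0.0], [-0.001, -0.002, -1.0]]
wrist_force: [-0.7, -0.6, -0.5]
width: 0.0301
grip_force: 0.0
```

Run:
```python
from h import *
np.set_printoptions(precision=1,suppress=True)
_,ds=snap('side','side8');ob=ctrl.get_obs();print(ob['tool_pos']*1000,ob['clock'],ob['qpos'][5])
ex=np.array([.996,-.087]);ey=np.array([.087,.996]);o=np.array([.589,-.2205])
def jig(p): d=p[...,:2]-o; return 1000*np.concatenate([(d@ex)[...,None],(d@ey)[...,None],p[...,2:]],-1)
J=jig(pts('top',np.load('pics/top3.npy')));K=jig(pts('side',ds))
for n,Q in(('t',J),('s',K)):
    m=(Q[...,0]<-50)&(Q[...,0]>-95)&(Q[...,1]<10)&(Q[...,1]>-60)&(Q[...,2]>140)&(Q[...,2]<175); q=Q[m];print(n,'knob',len(q),q.mean(0),q.min(0),q.max(0))
m=(abs(K[...,0])<15)&(abs(K[...,1])<15)&(K[...,2]>160)&(K[...,2]<225);q=K[m];print('bar',len(q),q.mean(0),q.min(0),q.max(0))
for k in(165,180,195): print(q[abs(q[:,2]-k)<6].mean(0))
```

```text
[ 568.6 -221.2  247.5] 20.95 -0.17787842082965066
t knob 55 [-69.1 -27.8 158.7] [-74.3 -34.5 140.4] [-62.5 -24.  167.4]
s knob 50 [-71.2 -27.  153.6] [-76.1 -34.2 140.2] [-64.1 -20.8 164.9]
bar 83 [ -3.    2.7 182.5] [ -7.4  -3.4 161. ] [  3.6   7.4 202.9]
[ -3.1   3.1 165.7]
[ -2.7   3.4 179.8]
[ -3.2   2.2 195.2]
```

{"fn": "servo_tool", "kwargs": {"dp": [[-0.025,-0.01,0],[-0.0512,-0.0226,0],[-0.0512,-0.0226,0],[-0.0512,-0.0226,0],[-0.0512,-0.0226,0],[-0.0512,-0.0226,0],[-0.0512,-0.0226,0],[-0.0512,-0.0226,-0.04],[-0.0512,-0.0226,-0.07],[-0.0512,-0.0226,-0.075],[-0.0512,-0.0226,-0.075]], "dr": [[0,0,-0.14],[0,0,-0.28],[0,0,-0.42],[0,0,-0.56],[0,0,-0.7],[0,0,-0.84],[0,0,-0.974],[0,0,-0.974],[0,0,-0.974],[0,0,-0.974],[0,0,-0.974]], "claw": [0.03,0.03,0.03,0.03,0.03,0.03,0.03,0.03,0.03,0.03,0.03]}}

```text
clock: 22.05
tool_pos: [0.5177, -0.244, 0.1708]
orientation: [[-0.951, -0.308, -0.003], [-0.308, 0.951, 0.0], [0.003, 0.001, -1.0]]
wrist_force: [-0.4, 0.6, 0.3]
width: 0.0299
grip_force: 0.0
```

Run:
```python
from h import *
snap('side','side9'); o=ctrl.get_obs();print(o['tool_pos'],o['wrist_force'],o['clock'])
a=cv2.imread('pics/side9.png')[80:180,320:440];cv2.imwrite('pics/c9.png',cv2.resize(a,(720,600),interpolation=2))
```

```text
[ 0.51871265 -0.24429261  0.17244488] [-0.54194109 -0.21376613  0.72140877] 22.1
```

View pics/c9.png

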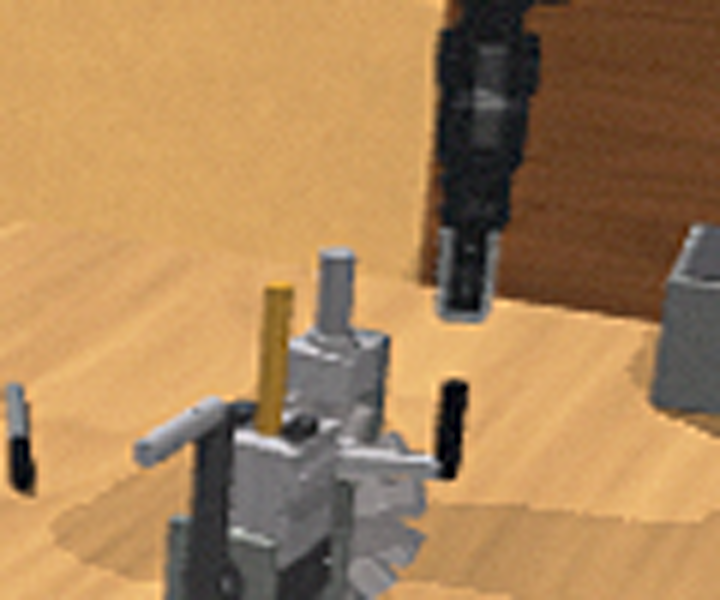

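The bar stands in the collet (275,360) and the pin is home (337,290). The fork is above the knob (452,430). Descending over the knob.

{"fn": "servo_tool", "kwargs": {"dp": [[0,0,-0.02],[0,0,-0.035],[0,0,-0.048],[0,0,-0.055],[0,0,-0.055],[0,0,-0.055],[0,0,-0.055],[0,0,-0.055]], "dr": [[0,0,0],[0,0,0],[0,0,0],[0,0,0],[0,0,0],[0,0,0],[0,0,0],[0,0,0]], "claw": [0.03,0.03,0.03,0.03,0.03,0.016,0.016,0.016]}}

```text
clock: 22.9
tool_pos: [0.5185, -0.244, 0.1179]
orientation: [[-0.952, -0.307, 0.001], [-0.307, 0.952, -0.0], [-0.001, -0.001, -1.0]]
wrist_force: [0.2, -0.1, 0.2]
width: 0.016
grip_force: 0.0
```

{"fn": "servo_tool", "kwargs": {"dp": [[-0.0022,0.0084,0],[-0.0034,0.0169,0],[-0.0036,0.0255,0],[-0.0028,0.0341,0],[-0.001,0.0425,0],[0.0018,0.0507,0],[0.0054,0.0585,0],[0.0099,0.0658,0],[0.0153,0.0726,0],[0.0153,0.0726,0]], "dr": [[0,0,-0.115],[0,0,-0.23],[0,0,-0.346],[0,0,-0.461],[0,0,-0.576],[0,0,-0.691],[0,0,-0.806],[0,0,-0.922],[0,0,-1.037],[0,0,-1.037]], "claw": [0.016,0.016,0.016,0.016,0.016,0.016,0.016,0.016,0.016,0.016]}}

```text
clock: 23.9
tool_pos: [0.534, -0.1709, 0.1175]
orientation: [[-0.749, 0.662, 0.001], [0.662, 0.749, -0.0], [-0.001, 0.001, -1.0]]
wrist_force: [-0.1, -0.7, -1.2]
width: 0.0161
grip_force: 0.0
```

{"fn": "servo_tool", "kwargs": {"dp": [[0.002,0.002,0],[0.004,0.004,0],[0.006,0.006,0],[0.007,0.007,0],[0.007,0.007,0]], "dr": [[0,0,-0.03],[0,0,-0.06],[0,0,-0.09],[0,0,-0.115],[0,0,-0.115]], "claw": [0.016,0.016,0.016,0.016,0.016]}}

```text
clock: 24.4
tool_pos: [0.5402, -0.1645, 0.1173]
orientation: [[-0.668, 0.744, 0.0], [0.744, 0.668, -0.0], [-0.0, 0.0, -1.0]]
wrist_force: [-0.9, -0.5, 0.5]
width: 0.0157
grip_force: 0.4
```

{"fn": "servo_tool", "kwargs": {"dp": [[0,0,0],[0,0,0],[0,0,0.03],[0,0,0.07],[-0.02,0,0.1],[-0.06,-0.01,0.1],[-0.1,-0.02,0.1],[-0.12,-0.02,0.1]], "dr": [[0,0,0],[0,0,0],[0,0,0],[0,0,0],[0,0,0],[0,0,0],[0,0,0],[0,0,0]], "claw": [0.03,0.03,0.03,0.03,0.03,0.03,0.03,0.03]}}

```text
clock: 25.2
tool_pos: [0.4175, -0.1847, 0.2174]
orientation: [[-0.667, 0.745, 0.0], [0.745, 0.667, 0.001], [0.0, 0.0, -1.0]]
wrist_force: [0.0, 0.8, 0.9]
width: 0.0302
grip_force: 0.0
```

```bash
cat > k.py <<'E'
from h import *
import sys
np.set_printoptions(precision=1,suppress=True)
t=sys.argv[1]
_,ds=snap('side','s'+t);_,dt=snap('top','t'+t);ob=ctrl.get_obs();print(ob['tool_pos']*1000,ob['clock'])
ex=np.array([.996,-.087]);ey=np.array([.087,.996]);o=np.array([.589,-.2205])
def jig(p): d=p[...,:2]-o; return 1000*np.concatenate([(d@ex)[...,None],(d@ey)[...,None],p[...,2:]],-1)
J=jig(pts('top',dt));K=jig(pts('side',ds))
for n,Q in(('t',J),('s',K)):
    m=(Q[...,0]<-35)&(Q[...,0]>-95)&(Q[...,1]<75)&(Q[...,1]>-60)&(Q[...,2]>140)&(Q[...,2]<169); q=Q[m];c=q.mean(0);print(n,'knob',len(q),c,q.min(0),q.max(0),'ang',np.degrees(np.arctan2(c[1],c[0]))%360)
    m=(abs(Q[...,0])<15)&(abs(Q[...,1])<15)&(Q[...,2]>170)&(Q[...,2]<225);q=Q[m];print('bar',len(q),q.mean(0),q.max(0))
    m=(abs(Q[...,1]+58)<18)&(abs(Q[...,0])<18)&(Q[...,2]>190)&(Q[...,2]<220); q=Q[m];print('pin',len(q),q.mean(0),q.max(0))
E
python3 k.py 10
```

```text
[ 417.8 -184.4  217.7] 25.3
t knob 46 [-55.4  52.9 160.1] [-60.6  45.8 144.5] [-49.9  57.1 168.1] ang 136.3458187225544
bar 69 [ -1.4   1.6 193.9] [  4.9   5.9 207.5]
pin 72 [  0.1 -56.9 199.7] [  8.6 -50.2 205.4]
s knob 55 [-57.7  54.4 153.8] [-62.3  46.7 141.1] [-50.7  61.3 164.9] ang 136.65776019440676
bar 63 [ -3.1   2.6 188. ] [  3.7   7.7 202.8]
pin 31 [ -2.  -54.5 196.9] [  5.3 -48.2 201. ]
```

Lever closed (knob at about 136.5°, fully closed is 137°); bar and pin seated and the arm is clear.

```bash
python3 -c "
from bench import ctrl
print(ctrl.hand_in())"
```

```text
the job is handed in; nothing more can be done
None
```

The job is handed in, with no verdict shown: my last camera check had the pin home, the round bar on the stop and the lever fully closed, with the head upright when checked after locking, though the green decoy pin was found leaning when I went to grip the lock pin.

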